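Ready the downdraft dust box for carving

TASK

Get the dust box on the bench ready for carving: with a fingertip push its shutter by the lip, gently, all the way to the open stop, and only then push the speed lever from off through its clicks into the third one, never past it, and leave it seated there. Push only, do not squeeze either of them; take the hand away at the end, and leave every loose thing on the box and the bench where it is.

Things in the scene. Friction and masses are not known exactly. Their poses are not given: they have to be found in the camera images.
- dust_box: Fixed downdraft dust box: grey steel case 240 mm deep (x) by 300 wide (y), flat top 110 above the bench; origin under its middle, at bench height. Its front (drawer handle) looks to own -x, own +y is left seen from the front; turned up to 0.4 rad. Top, front row: shutter over a barred grille, between 7 mm high rails along y at own x = -3 and -107. Rear row: speed lever in a slot on a metal panel.
- shutter (a joint): Travel of the shutter towards the box's own +y: 0 = shut over the grille, 0.095 m = open stop. Starts between 0 and 0.025. Plain sliding friction of about 2 N; it stays where it is left. Fully open: within 5 mm of the stop.
- shutter_lip (a point): Top middle of the shutter's upright steel finger lip, 4 mm thick (own y; rolled top 6.4), 44 wide (own x), at the left (+y) edge of the 100 x 96 mm shutter plate. This point is 142 mm above the bench, the plate at the lip's foot 114. Pushed from its right (-y) side, finger over the plate; lip at own (-55, -20) mm when shut, (-55, 75) at the open stop. Turns with the box.
- speed_lever (a joint): Lever travel towards the box's own -y (to the right seen from the front): 0 = off, its end stop and start; seats every 14 mm: 0.014, 0.028, 0.042 (third click), 0.056, 0.070 m. A sprung ball holds it in each seat: 4 to 5 N breaks it out, less towards the half-way ridge, then it jumps by itself into the next seat. Seated in the third: 0.042 within 3.5 mm; beyond 0.049 it is past.
- lever_top (a point): Top middle of the lever's black grip, 22 mm (own x) by 11 (own y, along its travel) by 26 high on a thin stem; top 148 above the bench, grip's underside 122, panel below 114. Panel 62 x 130 mm about own (62, 0), slot along y, a pair of dark ticks at each seat, the longer pair at off. Off: own (62, 35) mm, third click: (62, -7). Pushed from its left (+y) side. Turns with the box.
- bur_stand: bystander, loose: wooden block 50 x 36 x 26 mm with six thin burs standing to 55 mm, on top of the box, rear right, by the panel; origin under its middle.
- shell_small: bystander, loose: white carved shell, dome 36 mm across, 13 mm high, on top of the box, front left beyond the shutter's rails; origin under its middle.
- wood_ring: bystander, loose: wooden ring 42 mm across, 10 mm high, lying on top of the box, rear left; origin under its middle.
- pliers: bystander, loose: pliers 140 mm long, 16 mm high, on the bench left of the box; origin under the pivot.
- shell_large: bystander, loose: white carved shell, dome 57 mm across, 21 mm high, on the bench, farther out right of the box; origin under its middle.
- ring_clamp: bystander, loose: dark wooden carving clamp 75 x 55 x 46 mm, on the bench right of the box; origin under its middle.
- glue_bottle: bystander, loose: small white bottle 32 mm across, 85 mm high, on the bench right of the box towards its rear; origin under its middle.
- dust_brush: bystander, loose: hand brush 150 mm long, lying on the bench left of the box, beyond the pliers; origin on its underside.

How it is judged:
By the outcome, as a careful person would: the job done as asked, in the order asked, and still so for the second after the job is handed in, with the robot touching nothing.
It also fails if it takes over 58 s, if anything falls off the work surface, if the arm or the gripper's body presses on something with over 40 N, if the wrist force passes 120 N, or if a joint passes its speed limit or range.

ROBOT

A 7-joint arm with a two-finger parallel gripper is mounted at the origin on the work surface. World frame = base frame: x ahead of the robot, y to its left, z up, the work surface at z = 0. Lengths are in m, angles in degrees, forces in N, time in s.
With the tool pointing down it reaches from about 0.425 to 0.875 m from the base axis. Payload 4.7 kg.
Tool frame: the origin (TCP) lies on the centre line of the jaws, within the pads' length; the fingertips stand 11 mm ahead of it and the grasp point (between the pads) lies 8 mm behind it (finger_overhang is the x of the fingertips in the tool frame, in m); x points along the fingers, z is the direction in which the jaws open and shut, and the axes are right-handed (so a half turn about x gives the same grasp; the last joint's range is limited). The gripper opens to 87 mm and grips with 3 to 60 N. Pads are 19 mm wide; open, the fingers measure 117 mm over their backs; the gripper's body (75 mm by 190 mm) begins 51 mm behind the grasp point.
Start: joints at [66.125, 18.392, -4.016, 83.108, 1.295, 78.541, -3.26], TCP at [0.271, -0.591, 0.234] pointing down, gripper open.
Joint ranges: [-163.93, 163.93], [-17.29, 119.83], [-79.2, 71.16], [3.27, 140.29], [-89.18, 269.18], [5.43, 117.66], [-154.24, 154.24]. Speed limits (degrees/s): [147.25, 147.25, 180, 180, 180, 180, 180].

INTERFACE

Orientations are given as [roll, pitch, yaw] about the fixed x, y, z axes, in that order (R = Rz(yaw) Ry(pitch) Rx(roll)).
In Python, from cell import get_obs, read_camera, sign_off, cut_out, finger_overhang gives the robot as it stands.
- The arm moves only by the tool servo_tool, never from a script. Its argument "rows" is one flat list of numbers, 5 for each row, row after row: the shift along the world's x, y, z in mm, then the turn about the world's z in degrees, then the closure, from 0 (fully open) to 1 (shut). A call has 1 to 10 rows; each row is the pose to reach, as a shift and turn from the pose commanded when the call began; what a row does not reach only later rows make up. A row lasts 1/12 s, in which the tool goes at most 41.7 mm and 7.16 degrees, less where a joint would pass 70% of its speed; a pose out of reach is approached as far as the arm can. A call with a gripper value outside its range is refused whole. The fingers move at their own pace and stop on an object; "force" is the grip in N (left out, the last holds). Time passes only in rows, so rows that repeat a pose let the fingers close. It gives the time, the measured TCP pose, the force and the opening at its end, in the units of the state.
- get_obs(): the state, without advancing time (a new reading comes with each control period).
- read_camera(name): name is "scene" or "top" or "wrist"; returns a dict with "frame" (480x640x3 uint8, blue, green, red), "range_z" (480x640 float32, m along the optical axis (not along the pixel's ray), 0 where there is no reading), "intrinsics" (3x3 intrinsics, pixels), "cam_to_world" (4x4, takes a point from camera to world coordinates); the wrist camera has in their place "tool_from_camera" (4x4, takes a point from camera to tool coordinates, whose origin is the TCP and whose axes are the tool frame's). Camera axes: x right, y down, z forward; pixel columns grow to the right and rows downward; lengths in m; the calibration is good to about 2 mm. A picture is of the moment at which its call begins: read the wrist's pose just before it.
- sign_off(): hands the job in, once; it reports no verdict.
Trained networks look in a picture, given as the dict that the camera call returned (one of the last four; its "shot" number tells which), for a name from the list of things; names that differ only in an ending like _2 or _b are one class to them, and where a whole thing is asked for, a point or a joint stands for the part that bears it (a point fixed in the world has none). Each returns a list of dicts, best first, with "score" (0 to 1); they miss things now and then, are a little off and sometimes report something else, mostly with a low value. They report only what shows in the picture. A call takes as long as a camera call.
- cut_out(name, picture): "pixels" (480x640 bool, what is visible of it) and "extent" ([centre column, centre row, width, height] in pixels, round what is visible of it).
The state is a dict: "time_s": time; "qpos": joint angles; "joint_velocities": joint speeds; "effort": joint torques, N m; "tool_pos": TCP position; "tool_rot": TCP orientation; "force": force on the tool from outside, world axes, zero at the start; "wrist_torque": the same for the moment, N m; "grip_width": finger opening in m.
Only numpy, scipy, OpenCV 4.12 (cv2) and the standard library are available. Lean on these libraries where they do the work, as an engineer would, in place of code of your own. Each camera call takes 0.05 s, during which the arm holds its last target.

## Working session

There is one attempt and no reset: what is moved stays moved. The work goes in short steps, Python scripts to look and compute and a tool call to move; the robot and the scene stay as the last step left them, time stands still between calls to the robot, and variables do not carry over. Pictures are saved under pics/ and viewed, and the job is handed in when it is done.

Besides the shell and the picture viewer there is one more tool, called as name(argument=value, ...) on one line, values as JSON. servo_tool: Moves the arm, as the interface text tells. Its arguments: {"type":"object","properties":{"rows":{"type":"array"},"force":{"type":"number"}},"required":["rows"]}

```bash
ls; mkdir -p pics; cat > h.py <<'E'
import numpy as np, cv2
from cell import *
def pts(p,mask=None):
    Z=p["range_z"];K=p["intrinsics"];T=p["cam_to_world"]
    v,u=np.nonzero((Z>0)&(mask if mask is not None else True))
    z=Z[v,u];P=np.c_[(u-K[0,2])*z/K[0,0],(v-K[1,2])*z/K[1,1],z]
    return P@T[:3,:3].T+T[:3,3],u,v
def proj(p,X):
    T=p["cam_to_world"];P=(np.atleast_2d(X)-T[:3,3])@T[:3,:3];q=P@p["intrinsics"].T
    return q[:,:2]/q[:,2:]
E
python3 - <<'E'
from h import *
o=get_obs();print({k:np.round(v,3) for k,v in o.items()}, finger_overhang)
for n in("top","scene"):
    p=read_camera(n);cv2.imwrite(f"pics/{n}0.png",p["frame"])
    print(n,np.round(p["cam_to_world"],3).tolist())
    for t in("shutter_lip","lever_top","dust_box","bur_stand","shell_small","wood_ring"):
        for r in cut_out(t,p)[:2]:
            P,u,v=pts(p,r["pixels"]);print(t,round(r["score"],2),np.round(r["extent"]),np.round(np.median(P,0),3),len(P), np.round(P.min(0),3),np.round(P.max(0),3))
E
```

```text
pics
{'time_s': np.float64(0.0), 'qpos': array([66.126, 18.439, -4.015, 83.175,  1.294, 78.542, -3.259]), 'joint_velocities': array([-0.029, -0.027, -0.014, -0.052, -0.05 ,  0.032,  0.015]), 'effort': array([-1.0000e-03, -4.9129e+01, -4.0400e-01, -3.1253e+01, -6.4000e-02,
        4.4000e-02,  0.0000e+00]), 'tool_pos': array([ 0.271, -0.59 ,  0.232]), 'tool_rot': array([-177.321,   89.889,  117.363]), 'force': array([-0.769, -0.45 ,  0.81 ]), 'wrist_torque': array([0.016, 0.023, 0.011]), 'grip_width': np.float64(0.087)} 0.011
top [[-0.075, -0.972, 0.224, 0.398], [-0.997, 0.074, -0.016, 0.034], [-0.001, -0.224, -0.974, 0.977], [0.0, 0.0, 0.0, 1.0]]
shutter_lip 0.6 [386. 262.  59.  54.] [ 0.556 -0.099  0.114] 2091 [ 0.506 -0.153  0.109] [ 0.608 -0.043  0.145]
dust_box 0.97 [356. 253. 180. 167.] [ 0.585 -0.033  0.111] 18276 [ 0.419 -0.239 -0.005] [0.781 0.145 0.165]
bur_stand 0.69 [356. 253. 186. 168.] [ 0.585 -0.033  0.111] 18423 [ 0.419 -0.244 -0.005] [0.793 0.148 0.167]
shell_small 0.69 [438. 187.  19.  22.] [ 0.726 -0.236  0.054] 286 [ 0.716 -0.273 -0.002] [ 0.757 -0.225  0.088]
shel
[... 382 characters left out ...]
0.101  0.115] 2166 [ 0.504 -0.161  0.108] [ 0.609 -0.045  0.145]
dust_box 0.97 [292. 252. 196. 166.] [ 0.644 -0.035  0.11 ] 21729 [ 0.391 -0.243 -0.002] [0.753 0.148 0.163]
dust_box 0.7 [255. 214.  65.  54.] [ 0.558 -0.101  0.115] 2085 [ 0.504 -0.159  0.108] [ 0.611 -0.045  0.145]
bur_stand 0.95 [237. 279.  28.  42.] [ 0.709 -0.132  0.136] 810 [ 0.655 -0.16   0.108] [ 0.73  -0.11   0.169]
bur_stand 0.22 [426. 222.  42.  65.] [0.552 0.232 0.018] 1094 [ 0.441  0.21  -0.001] [0.606 0.272 0.024]
shell_small 0.78 [344. 189.  19.  11.] [0.52  0.065 0.119] 208 [0.501 0.049 0.111] [0.532 0.081 0.127]
wood_ring 0.85 [361. 229.  22.  22.] [0.617 0.085 0.119] 358 [0.589 0.064 0.108] [0.637 0.105 0.123]
```

```bash
python3 - <<'E'
from h import *
for n in("top","scene"):
    f=cv2.imread(f"pics/{n}0.png")
    c=f[150:350,250:470] if n=="top" else f[150:350,180:400]
    cv2.imwrite(f"pics/{n}0c.png",cv2.resize(c,None,fx=3,fy=3,interpolation=cv2.INTER_CUBIC)[:600])
E
```

```text
(no output)
```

View pics/top0c.png

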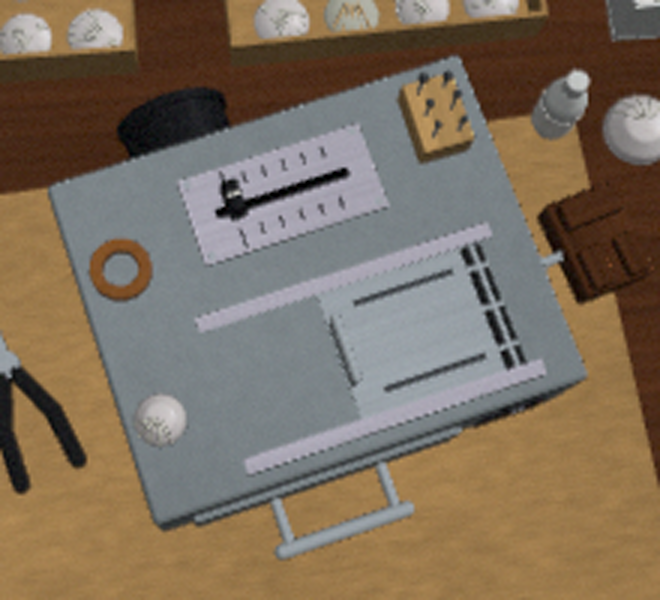

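View pics/scene0c.png

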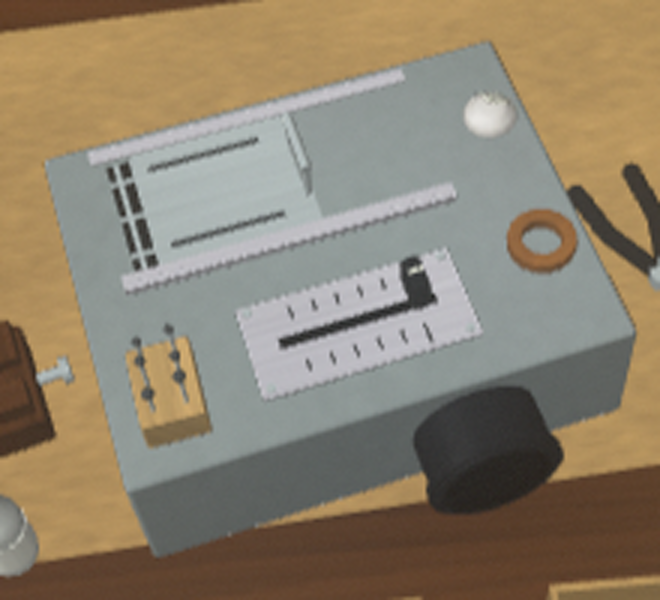

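View pics/scene0.png

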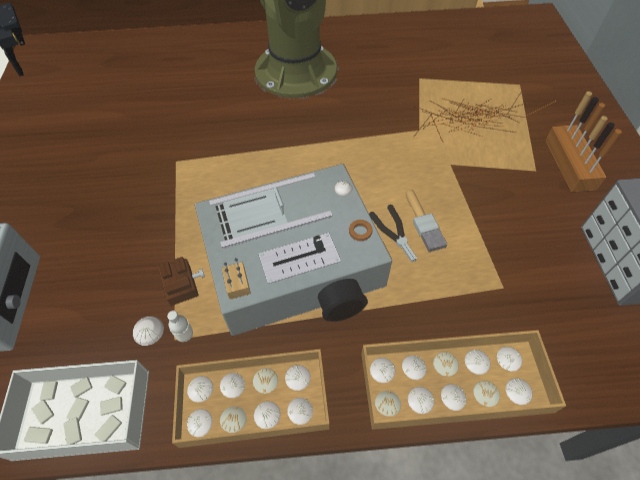

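Both pictures show the shutter ajar with its lip at about (262,205) in the scene view, and the lever at its left end, the long tick pair. Next I fit the box pose.

```bash
python3 - <<'E'
from h import *
np.set_printoptions(suppress=True,precision=4)
for n in("top","scene"):
    p=read_camera(n); P,u,v=pts(p); 
    inb=(abs(P[:,0]-.58)<.25)&(abs(P[:,1]+.03)<.25)
    s=P[inb&(P[:,2]>.10)&(P[:,2]<.119)]
    # own frame fit
    m=np.zeros((500,500),np.uint8); 
    i=((s[:,:2]-[.33,-.28])*1000).astype(int);m[i[:,0],i[:,1]]=255
    m=cv2.morphologyEx(m,cv2.MORPH_CLOSE,np.ones((7,7)));k,l,st,_=cv2.connectedComponentsWithStats(m)
    b=1+np.argmax(st[1:,4]);vv=np.argwhere(l==b).astype(np.float32)
    r=cv2.minAreaRect(vv);c=np.array(r[0])/1000+[.33,-.28];print(n,"rect",c,r[1],r[2],"z",np.median(s[:,2]))
    a=np.radians(r[2]); 
    while a>.7:a-=np.pi/2
    while a<-.7:a+=np.pi/2
    c=c+.0005
    print("yaw",a)
    R=np.array([[np.cos(a),-np.sin(a)],[np.sin(a),np.cos(a)]])
    Q=P.copy();Q[:,:2]=(P[:,:2]-c)@R
    q=Q[inb&(Q[:,2]>.125)]
    L=q[(abs(q[:,0]+.055)<.03)&(abs(q[:,1])<.1)];print("lip",len(L),np.median(L,0),L.min(0),L.max(0))
    L=q[(abs(q[:,0]-.062)<.03)&(q[:,1]>-.06)&(q[:,1]<.1)];print("lever",len(L),np.median(L,0),L.min(0),L.max(0))
    L=q[(q[:,0]>.03)&(q[:,1]<-.06)];print("burs",len(L),L.min(0),L.max(0))
    f=p["frame"].copy()
    def w(x,y,z): return np.r_[c+R@[x,y],z]
    for x,y,z in[(-.12,-.15,.11),(.12,-.15,.11),(.12,.15,.11),(-.12,.15,.11),(.062,.035,.148),(.031,.065,.114),(.031,-.065,.114),(.093,-.065,.114),(.093,.065,.114)]:
        cv2.circle(f,tuple(int(t) for t in np.round(proj(p,w(x,y,z))[0])),1,(0,0,255),-1)
    cc=f[150:350,250:470] if n=="top" else f[150:350,180:400]
    cv2.imwrite(f"pics/{n}1c.png",cv2.resize(cc,None,fx=3,fy=3,interpolation=cv2.INTER_NEAREST))
E
```

```text
top rect [ 0.615  -0.0355] (283.2491149902344, 301.2291259765625) 14.41219425201416 z 0.11092540549436591
yaw 0.2515402421346485
lip 66 [-0.069   0.0006  0.1421] [-0.0845 -0.0033  0.1254] [-0.0518  0.003   0.1456]
lever 83 [0.0419 0.0365 0.1477] [0.032  0.0299 0.1271] [0.0552 0.0411 0.152 ]
burs 481 [ 0.0319 -0.1312  0.1251] [ 0.0823 -0.0941  0.1674]
scene rect [ 0.6183 -0.037 ] (281.1089172363281, 300.94720458984375) 14.290327072143555 z 0.11105060147475326
yaw 0.24941325859578628
lip 72 [-0.0647 -0.0013  0.1416] [-0.0848 -0.0041  0.1252] [-0.0519  0.0024  0.1463]
lever 130 [0.0483 0.0332 0.1462] [0.0324 0.0287 0.1251] [0.0545 0.0403 0.151 ]
burs 681 [ 0.0311 -0.1323  0.1251] [ 0.0833 -0.095   0.1681]
```

```bash
python3 -c "
import cv2,numpy as np
cv2.imwrite('pics/both1.png',cv2.resize(np.hstack([cv2.imread('pics/top1c.png'),cv2.imread('pics/scene1c.png')]),(800,364)))"
```

```text
(no output)
```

View pics/top1c.png

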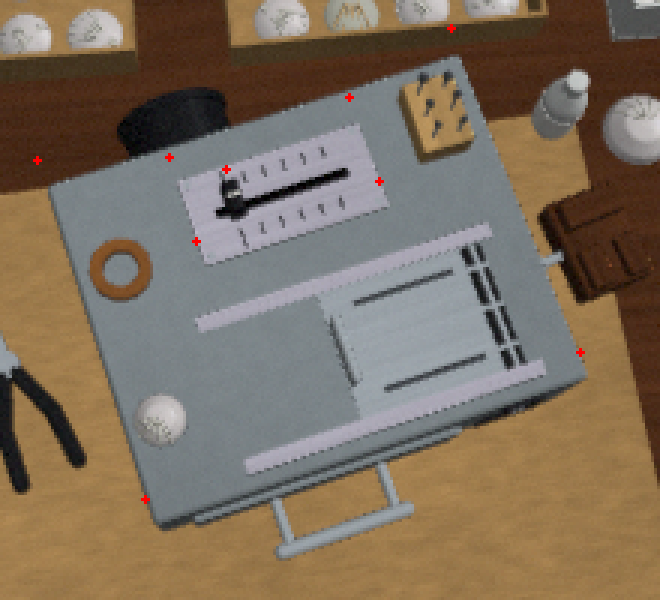

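View pics/scene1c.png

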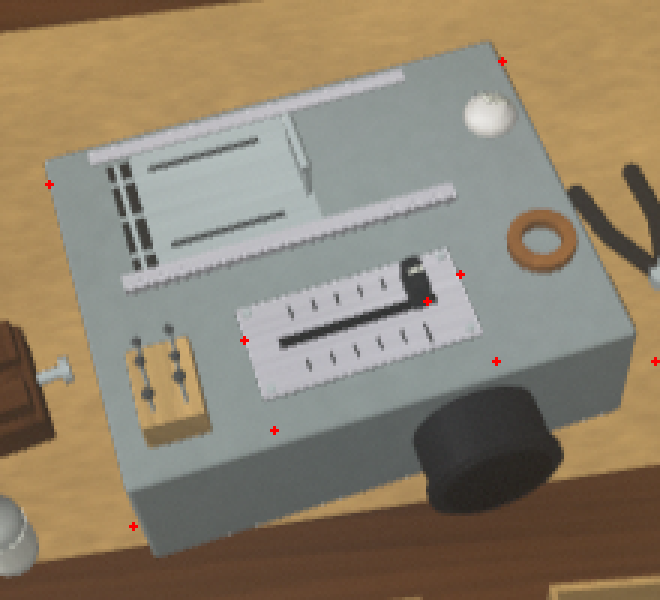

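```bash
cat >> h.py <<'E'
def box_fit(p,c0=(.6,-.03),a0=.25):
    from scipy.optimize import least_squares
    P,u,v=pts(p); c=np.array(c0);a=a0
    for it in range(6):
        R=np.array([[np.cos(a),-np.sin(a)],[np.sin(a),np.cos(a)]])
        Q=P.copy();Q[:,:2]=(P[:,:2]-c)@R
        s=Q[(abs(Q[:,2]-.111)<.004)&(abs(Q[:,0])<.15)&(abs(Q[:,1])<.18)]
        def edge(k,sg,rng,other):
            e=[]
            for t in np.arange(*rng,.006):
                w=s[(abs(s[:,other]-t)<.003)][:,k]
                w=w[w*sg>.07]
                if len(w)>3:e.append((t,sg*np.max(sg*w)))
            return np.array(e)
        E=[(0,1,edge(0,1,(-.13,-.02),1)),(0,-1,edge(0,-1,(-.13,.13),1)),(1,1,edge(1,1,(-.1,.1),0)),(1,-1,edge(1,-1,(-.1,.1),0))]
        def res(x):
            o=[]
            for k,sg,e in E:
                h=(.12,.15)[k]
                d=e[:,1]-x[k]+ (x[2]*e[:,0] if k==0 else -x[2]*e[:,0]) - sg*(h+x[3])
                o.append(d)
            return np.concatenate(o)
        r=least_squares(res,[0,0,0,0],loss="soft_l1",f_scale=.0015)
        c=c+R@r.x[:2];a=a+r.x[2]
    return c,a,r.x[3],np.sqrt(np.mean(r.fun**2))
def own(P,c,a):
    R=np.array([[np.cos(a),-np.sin(a)],[np.sin(a),np.cos(a)]]);Q=np.array(P,float).copy();Q[:,:2]=(Q[:,:2]-c)@R;return Q
def wor(P,c,a):
    R=np.array([[np.cos(a),-np.sin(a)],[np.sin(a),np.cos(a)]]);Q=np.atleast_2d(np.array(P,float)).copy();Q[:,:2]=Q[:,:2]@R.T+c;return Q
E
python3 - <<'E'
from h import *
np.set_printoptions(suppress=True,precision=4)
im=[]
for n in("top","scene"):
    p=read_camera(n); c,a,e,rm=box_fit(p);print(n,c,a,e,rm)
    Q=own(pts(p)[0],c,a)
    q=Q[(Q[:,2]>.13)&(Q[:,2]<.16)]
    for nm,x0 in(("lip",-.055),("lever",.062)):
        L=q[(abs(q[:,0]-x0)<.04)&(q[:,1]>-.06)&(q[:,1]<.1)];print(nm,len(L),np.median(L,0),L.min(0),L.max(0))
        L=L[L[:,2]>.139];print(" top",len(L),L.mean(0),L.min(0),L.max(0))
    q=Q[(Q[:,2]>.116)&(Q[:,0]>.0)&(Q[:,1]<-.06)&(abs(Q[:,1])<.15)&(Q[:,0]<.12)];print("burs",q.min(0),q.max(0))
    f=p["frame"].copy()
    for x,y,z in[(-.12,-.15,.11),(.12,-.15,.11),(.12,.15,.11),(-.12,.15,.11),(.062,.035,.148),(.031,.065,.114),(.031,-.065,.114),(.093,-.065,.114),(.093,.065,.114),(-.055,.075,.142)]:
        cv2.circle(f,tuple(int(t) for t in np.round(proj(p,wor((x,y,z),c,a))[0])),1,(0,0,255),-1)
    cc=f[150:350,250:470] if n=="top" else f[150:350,180:400]
    im.append(cv2.resize(cc,(400,364),interpolation=cv2.INTER_CUBIC))
cv2.imwrite("pics/both2.png",np.hstack(im))
E
```

```text
top [ 0.5969 -0.0393] 0.25021115988940945 -0.00111215908273354 0.0005253051625095392
lip 81 [-0.0556 -0.0003  0.1422] [-0.0763 -0.0041  0.1313] [-0.0326  0.0027  0.1462]
 top 74 [-0.0552 -0.0005  0.1423] [-0.0763 -0.0041  0.139 ] [-0.0326  0.0027  0.1462]
lever 81 [0.0605 0.0353 0.1471] [0.0509 0.0293 0.13  ] [0.0737 0.0404 0.1517]
 top 68 [0.0613 0.0353 0.1472] [0.0509 0.0293 0.1399] [0.0737 0.0404 0.1517]
burs [ 0.0363 -0.1317  0.116 ] [ 0.102  -0.061   0.1672]
scene [ 0.6005 -0.0417] 0.2499496970353283 -0.0009750505107731093 0.0007229221549713581
lip 82 [-0.0524 -0.0006  0.1422] [-0.0769 -0.0033  0.1302] [-0.0329  0.0026  0.1458]
 top 73 [-0.0537 -0.0004  0.1424] [-0.0769 -0.0033  0.1391] [-0.0329  0.0026  0.1458]
lever 124 [0.0657 0.0338 0.1469] [0.0502 0.0292 0.1307] [0.0736 0.0406 0.1514]
 top 95 [0.0638 0.0345 0.1469] [0.0503 0.0293 0.1392] [0.0736 0.0405 0.1514]
burs [ 0.0004 -0.1319  0.116 ] [ 0.102  -0.0601  0.167 ]
```

View pics/both2.png

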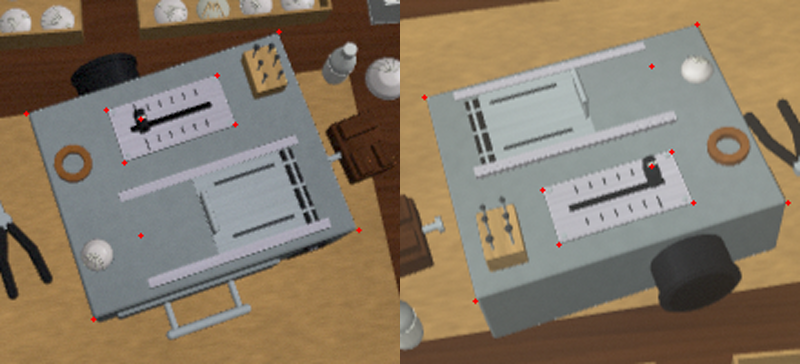

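```bash
cat >> h.py <<'E'
C=np.array([.5987,-.0405]);A=.250
from scipy.spatial.transform import Rotation
def st(tgt=None):
    o=get_obs();t=o["tool_pos"];R=Rotation.from_euler("xyz",o["tool_rot"],degrees=True).as_matrix()
    zax=R[:,2];ang=np.degrees(np.arctan2(zax[1],zax[0]))
    need=(np.degrees(A)-ang+90)%180-90
    print("t",round(float(o["time_s"]),2),"tcp",np.round(t*1000,1),"own",np.round(own([t],C,A)[0]*1000,1),"xaxis",np.round(R[:,0],3),"turn",round(need,2),"F",np.round(o["force"],1),"Fown",np.round(own([np.r_[o["force"][:2]+0,0]],np.zeros(2),A)[0][:2],1),"grip",round(float(o["grip_width"]),4),"q7",np.round(o["qpos"],1))
    if tgt is not None:
        print("shift mm",np.round((wor(np.array(tgt)/1000,C,A)[0]-t)*1000,1))
E
python3 - <<'E'
from h import *
st((-55,-42,200))
E
```

```text
t 0.9 tcp [ 271.4 -590.6  233.6] own [-453.2 -452.1  233.6] xaxis [-0. -0. -1.] turn 79.64 F [-0.6  0.2 -0.1] Fown [-0.6  0.3] grip 0.0868 q7 [66.1 18.4 -4.  83.1  1.3 78.5 -3.3]
shift mm [284.4 495.8 -33.6]
```

servo_tool(rows=[20,35,0,5,1,40,70,0,11,1,60,105,0,17,1,80,140,0,23,1,100,174,0,29,1,120,209,0,35,1,140,244,0,41,1,160,279,0,47,1,180,314,0,53,1,199,347,0,58,1], force=10)

```text
time_s: 1.73
tool_pos: [0.4713, -0.2414, 0.234]
tool_rot: [-31.0, 89.9, -38.0]
force: [-0.3, -0.8, -0.6]
grip_width: 0.0282
```

servo_tool(rows=[17,30,0,4,1,34,60,0,8,1,51,90,0,13,1,68,120,0,18,1,80,140,-10,21.5,1,85.4,149,-25,21.6,1,85.4,149,-33.6,21.6,1,85.4,149,-33.6,21.6,1])

```text
time_s: 2.4
tool_pos: [0.5544, -0.0945, 0.1978]
tool_rot: [158.2, 89.8, 172.5]
force: [-0.6, -1.0, -0.8]
grip_width: 0.0005
```

```bash
python3 - <<'E'
from h import *
st((-55,-42,133))
p=read_camera("wrist");cv2.imwrite("pics/w1.png",p["frame"]);print(np.round(p["tool_from_camera"],3))
E
```

```text
t 2.4 tcp [554.4 -94.5 197.8] own [-56.3 -41.3 197.8] xaxis [-0.004  0.001 -1.   ] turn -0.01 F [-0.6 -1.  -0.8] Fown [-0.8 -0.8] grip 0.0005 q7 [ 36.4  11.6 -33.1  97.5   6.6  73.1  16.2]
shift mm [  1.4  -0.3 -64.8]
[[-0.    -0.293  0.956 -0.152]
 [ 0.001 -0.956 -0.293  0.081]
 [ 1.     0.001  0.     0.001]
 [ 0.     0.     0.     1.   ]]
```

View pics/w1.png

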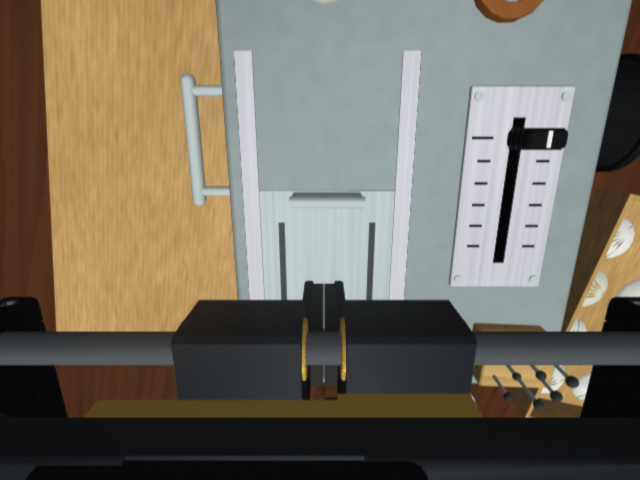

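The wrist view shows the lip centred ahead of the closed fingers (lip at (327,198), fingers at (324,290)). The lever grip is at (540,138), level with the longer ticks. I'll go down and then make contact.

servo_tool(rows=[1,0,-20,0,1,1,0,-40,0,1,1,0,-55,0,1,1,0,-65,0,1,1,0,-65,0,1])

```text
time_s: 2.87
tool_pos: [0.5552, -0.0964, 0.1334]
tool_rot: [166.8, 89.8, -179.1]
force: [-0.1, -0.6, -0.5]
grip_width: 0.0007
```

```bash
python3 - <<'E'
from h import *
st((-55,-20,133))
print(wor([0,.01,0],np.zeros(2),A))
E
```

```text
t 2.87 tcp [555.2 -96.4 133.4] own [-56.  -43.4 133.4] xaxis [-0.003 -0.    -1.   ] turn 0.19 F [-0.1 -0.6 -0.5] Fown [-0.3 -0.5] grip 0.0007 q7 [ 35.7  14.9 -32.7 101.7   8.7  66.1  14.5]
shift mm [-4.9 22.9 -0.4]
[[-0.00247404  0.00968912  0.        ]]
```

servo_tool(rows=[-1.5,5.8,0,0,1,-3,11.6,0,0,1,-4.5,17.4,0,0,1,-5.4,21.3,0,0,1,-6.2,24.2,0,0,1,-6.9,27.1,0,0,1,-7.7,30,0,0,1,-8.4,32.9,0,0,1,-9.2,35.8,0,0,1,-9.9,38.8,0,0,1])

```text
time_s: 3.7
tool_pos: [0.5472, -0.0561, 0.1353]
tool_rot: [-41.0, 89.9, -26.7]
force: [0.5, -1.5, 2.2]
grip_width: 0.0005
```

```bash
python3 - <<'E'
from h import *
st((-55,62,133))
p=read_camera("wrist");cv2.imwrite("pics/w2.png",p["frame"])
E
```

```text
t 3.7 tcp [547.2 -56.1 135.3] own [-53.7  -2.4 135.3] xaxis [ 0.001 -0.    -1.   ] turn 0.08 F [ 0.5 -1.5  2.2] Fown [ 0.1 -1.6] grip 0.0005 q7 [ 33.6  13.1 -34.2 103.6   8.1  65.7  11. ]
shift mm [-17.2  62.1  -2.3]
```

View pics/w2.png

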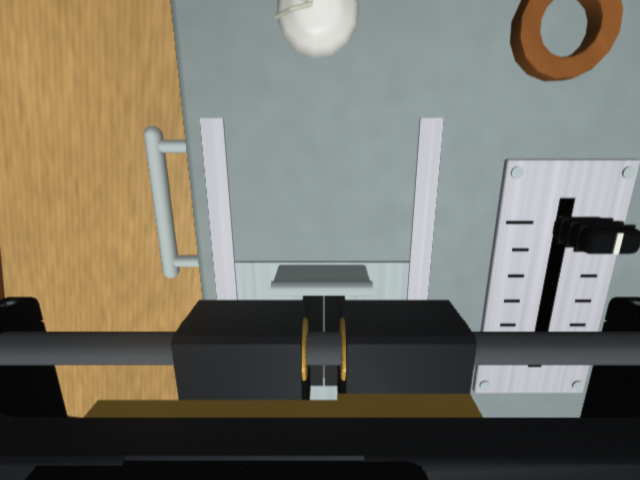

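servo_tool(rows=[-1,3.9,-1,0,1,-2,7.8,-2,0,1,-3,11.6,-2,0,1,-4,15.5,-2,0,1,-5,19.4,-2,0,1,-5.9,23.3,-2,0,1,-6.9,27.1,-2,0,1,-7.9,31,-2,0,1,-8.9,34.9,-2,0,1,-9.9,38.8,-2,0,1])

```text
time_s: 4.58
tool_pos: [0.5368, -0.0167, 0.1328]
tool_rot: [171.6, 90.0, -174.2]
force: [1.5, -1.6, -1.3]
grip_width: 0.0003
```

```bash
python3 - <<'E'
from h import *
st((-55,62,133))
E
```

```text
t 4.58 tcp [536.8 -16.7 132.8] own [-54.1  38.4 132.8] xaxis [-0. -0. -1.] turn 0.04 F [ 1.5 -1.6 -1.3] Fown [ 1.1 -1.9] grip 0.0003 q7 [ 31.3  11.9 -35.8 105.4   7.6  65.2   7.2]
shift mm [-6.7 22.6  0.2]
```

servo_tool(rows=[-0.7,2.9,0,0,1,-1.5,5.8,0,0,1,-2.2,8.7,0,0,1,-3,11.6,0,0,1,-3.7,14.5,0,0,1,-4.5,17.4,0,0,1,-5,19.4,0,0,1])

```text
time_s: 5.17
tool_pos: [0.5318, 0.0028, 0.1329]
tool_rot: [147.9, 90.0, 162.2]
force: [1.1, -2.4, -2.2]
grip_width: 0.0004
```

servo_tool(rows=[-0.25,1,0,0,1,-0.5,1.9,0,0,1])

```text
time_s: 5.33
tool_pos: [0.5314, 0.0044, 0.1329]
tool_rot: [-166.6, 90.0, -152.3]
force: [1.6, -2.5, -1.7]
grip_width: 0.0003
```

```bash
python3 - <<'E'
from h import *
st((-55,62,133))
p=read_camera("wrist");cv2.imwrite("pics/w3.png",p["frame"])
st()
E
```

```text
t 5.33 tcp [531.4   4.4 132.9] own [-54.1  60.2 132.9] xaxis [-0. -0. -1.] turn 0.03 F [ 1.6 -2.5 -1.7] Fown [ 1.  -2.8] grip 0.0003 q7 [ 30.   11.2 -36.6 106.1   7.4  65.    5.1]
shift mm [-1.3  1.6  0.1]
t 5.38 tcp [531.4   4.6 133. ] own [-54.1  60.3 133. ] xaxis [-0.  0. -1.] turn 0.03 F [-0.1 -2.4 -1.4] Fown [-0.7 -2.3] grip 0.0003 q7 [ 30.   11.2 -36.6 106.1   7.4  65.1   5.1]
```

View pics/w3.png

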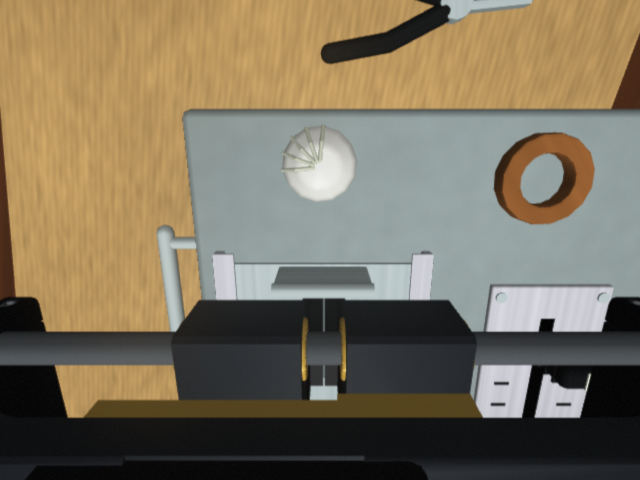

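The shutter is sliding at about 2 N and the plate edge is near the rail ends (rows 262 and 252). I'll creep on to the stop.

servo_tool(rows=[-0.25,1,0,0,1,-0.5,1.9,0,0,1])

```text
time_s: 5.55
tool_pos: [0.5312, 0.0051, 0.133]
tool_rot: [-86.7, 89.9, -72.5]
force: [1.4, -5.1, -2.3]
grip_width: 0.0003
```

servo_tool(rows=[-0.25,1,0,0,1,-0.25,1,0,0,1])

```text
time_s: 5.72
tool_pos: [0.5312, 0.0052, 0.133]
tool_rot: [-85.0, 89.8, -70.8]
force: [1.3, -5.6, -2.0]
grip_width: 0.0006
```

servo_tool(rows=[-0.25,1,0,0,1,-0.25,1,0,0,1])

```text
time_s: 5.88
tool_pos: [0.5311, 0.0052, 0.133]
tool_rot: [-83.3, 89.8, -69.1]
force: [3.4, -7.3, -2.7]
grip_width: 0.0004
```

Force rises with no motion, so that is the stop. I back off, lift, and go over to the lever's left side.

servo_tool(rows=[2,-7.8,0,0,1,4.2,-16.5,0,0,1,4.2,-16.5,20,0,1,4.2,-16.5,45,0,1,4.2,-16.5,67,0,1,30,0,67,0,1,60,12,67,0,1,85,20,67,0,1,111.7,28,67,0,1,111.7,28,67,0,1])

```text
time_s: 6.72
tool_pos: [0.6455, 0.0385, 0.1988]
tool_rot: [65.9, 89.7, 80.3]
force: [-0.9, -0.8, 0.4]
grip_width: 0.0005
```

```bash
python3 - <<'E'
from h import *
np.set_printoptions(suppress=True,precision=4)
st((62,62,138))
p=read_camera("wrist");cv2.imwrite("pics/w4.png",p["frame"])
for n in("top","scene"):
    p=read_camera(n);cv2.imwrite(f"pics/{n}3.png",p["frame"]); c,a,e,rm=box_fit(p);print(n,c,a,e,rm)
    Q=own(pts(p)[0],c,a);q=Q[(Q[:,2]>.13)&(Q[:,2]<.147)]
    L=q[(abs(q[:,0]+.055)<.03)&(q[:,1]>-.06)&(q[:,1]<.1)]
    if len(L): print("lip",len(L),np.median(L,0),L.min(0),L.max(0))
    Q=Q[(abs(Q[:,0]-.062)<.02)&(Q[:,1]>-.05)&(Q[:,1]<.045)&(Q[:,2]>.13)&(Q[:,2]<.152)]
    if len(Q): print("lever",len(Q),np.median(Q,0),Q.min(0),Q.max(0))
E
```

```text
t 6.72 tcp [645.5  38.5 198.8] own [ 64.9  65.  198.8] xaxis [ 0.001  0.005 -1.   ] turn -0.05 F [-0.9 -0.8  0.4] Fown [-1.  -0.5] grip 0.0005 q7 [ 22.5  22.9 -36.7  85.4  13.6  76.2  -0.9]
shift mm [ -2.1  -3.6 -60.8]
top [ 0.597  -0.0392] 0.2516159953515872 -0.0012564470531943232 0.00430330010027575
scene [ 0.6005 -0.0418] 0.24917314794701792 -0.0009045972981941805 0.0011251957283067908
lever 125 [0.0663 0.0339 0.1468] [0.0498 0.0295 0.1302] [0.0734 0.041  0.1513]
```

View pics/w4.png

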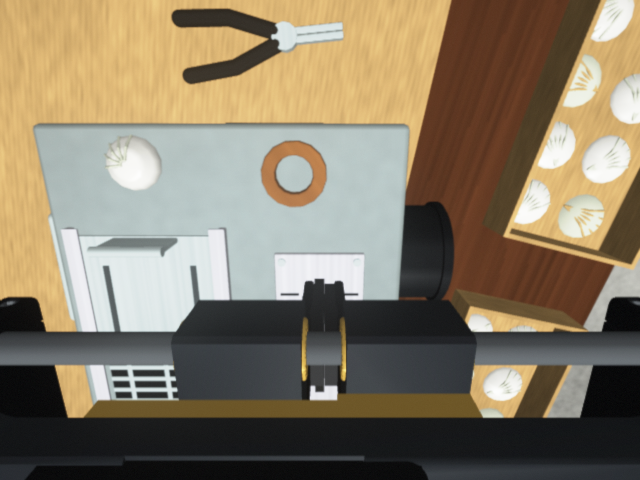

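View pics/scene3.png

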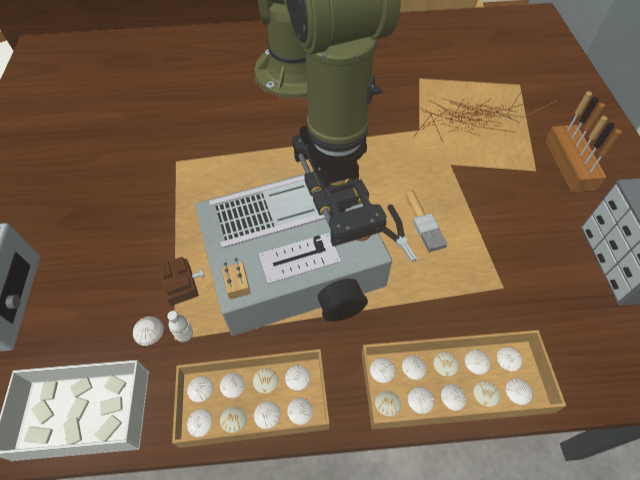

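Shutter open: in the scene view the grille is fully bared at (245,217), and the wrist view shows the plate edge level with the rail ends. Next I go down left of the lever.

servo_tool(rows=[-2,-2,-20,0,1,-2,-2,-40,0,1,-2,-2,-52,0,1,-2,-2,-61,0,1,-2,-2,-61,0,1])

```text
time_s: 7.28
tool_pos: [0.6386, 0.0335, 0.1372]
tool_rot: [173.6, 89.8, -172.2]
force: [-0.2, -0.5, -0.4]
grip_width: 0.0006
```

```bash
python3 - <<'E'
from h import *
st((62,51,138))
E
```

```text
t 7.28 tcp [638.6  33.5 137.2] own [ 57.   61.8 137.2] xaxis [-0.003 -0.    -1.   ] turn 0.06 F [-0.2 -0.5 -0.4] Fown [-0.3 -0.4] grip 0.0006 q7 [ 22.6  24.8 -35.9  90.3  15.1  70.   -1.8]
shift mm [ 7.6 -9.3  0.8]
```

servo_tool(rows=[3,-3,0,0,1,6,-5.5,0,0,1,6,-5.5,0,0,1,6,-5.5,0,0,1])

```text
time_s: 7.62
tool_pos: [0.6471, 0.0283, 0.1399]
tool_rot: [-14.1, 89.9, 0.1]
force: [-0.9, 0.5, -0.3]
grip_width: 0.0005
```

```bash
python3 - <<'E'
from h import *
st((62,49,138))
E
```

```text
t 7.62 tcp [647.1  28.3 139.9] own [ 63.9  54.7 139.9] xaxis [ 0.002  0.    -1.   ] turn 0.09 F [-0.9  0.5 -0.3] Fown [-0.8  0.7] grip 0.0005 q7 [ 22.6  25.4 -35.7  89.2  15.4  70.3  -1.4]
shift mm [-0.4 -6.  -1.9]
```

servo_tool(rows=[-0.5,-1,-1,0,1,-0.5,-2,-2,0,1,-0.2,-3,-2,0,1,0,-4,-2,0,1,0,-4,-2,0,1])

```text
time_s: 8.03
tool_pos: [0.6462, 0.0246, 0.1369]
tool_rot: [130.7, 90.0, 145.0]
force: [0.4, 0.2, -0.6]
grip_width: 0.001
```

servo_tool(rows=[0.25,-1,0,0,1,0.25,-1,0,0,1])

```text
time_s: 8.2
tool_pos: [0.6462, 0.0243, 0.1369]
tool_rot: [100.8, 89.9, 115.1]
force: [-0.1, 0.9, 0.1]
grip_width: 0.0001
```

servo_tool(rows=[0.25,-1,0,0,1,0.25,-1,0,0,1])

```text
time_s: 8.37
tool_pos: [0.6463, 0.024, 0.137]
tool_rot: [98.4, 89.9, 112.8]
force: [-2.4, 4.3, 0.1]
grip_width: 0.0008
```

```bash
python3 - <<'E'
from h import *
st((62,49,138))
E
```

```text
t 8.37 tcp [646.3  24.  137. ] own [ 62.1  50.7 137. ] xaxis [-0.001  0.002 -1.   ] turn -0.01 F [-2.4  4.3  0.1] Fown [-1.3  4.8] grip 0.0008 q7 [ 23.   25.5 -35.6  89.4  15.4  70.1  -0.9]
shift mm [ 0.3 -1.7  1. ]
```

Contact is at TCP own y ≈ 51 with the force near break-out. I continue in small steps.

servo_tool(rows=[0.25,-1,0,0,1,0.5,-2,0,0,1,0.5,-2,0,0,1])

```text
time_s: 8.62
tool_pos: [0.6472, 0.0204, 0.1369]
tool_rot: [-103.5, 90.0, -89.2]
force: [-0.9, 1.6, 0.4]
grip_width: 0.0005
```

servo_tool(rows=[0.25,-1,0,0,1,0.5,-2,0,0,1,0.5,-2,0,0,1])

```text
time_s: 8.87
tool_pos: [0.6482, 0.0167, 0.137]
tool_rot: [-78.9, 89.9, -64.7]
force: [0.4, 0.2, 0.4]
grip_width: 0.0008
```

```bash
python3 - <<'E'
from h import *
st((62,37,138))
E
```

```text
t 8.87 tcp [648.2  16.7 137. ] own [ 62.2  43.2 137. ] xaxis [ 0.001 -0.002 -1.   ] turn 0.13 F [0.4 0.2 0.4] Fown [0.5 0.1] grip 0.0008 q7 [ 23.3  25.6 -35.4  89.2  15.5  70.1  -0.5]
shift mm [ 1.4 -6.   1. ]
```

The force fell to zero past 44, so the lever has clicked into the first seat. Continuing.

servo_tool(rows=[0.5,-2,0,0,1,1,-4,0,0,1,1.25,-5,0,0,1,1.5,-6,0,0,1,1.5,-6,0,0,1])

```text
time_s: 9.28
tool_pos: [0.6494, 0.012, 0.137]
tool_rot: [-77.3, 90.0, -63.0]
force: [0.9, -0.3, -0.4]
grip_width: 0.0009
```

servo_tool(rows=[0.25,-1,0,0,1,0.5,-2,0,0,1,0.5,-2,0,0,1])

```text
time_s: 9.53
tool_pos: [0.6497, 0.0109, 0.137]
tool_rot: [69.7, 90.0, 84.0]
force: [-0.4, 0.7, 0.6]
grip_width: 0.0004
```

servo_tool(rows=[0.25,-1,0,0,1,0.5,-2,0,0,1,0.5,-2,0,0,1])

```text
time_s: 9.78
tool_pos: [0.6499, 0.0102, 0.137]
tool_rot: [93.7, 89.9, 108.1]
force: [-2.6, 3.7, 1.2]
grip_width: 0.0005
```

servo_tool(rows=[0.25,-1,0,0,1,0.5,-2,0,0,1,0.5,-2,0,0,1])

```text
time_s: 10.03
tool_pos: [0.6509, 0.0061, 0.137]
tool_rot: [-71.6, 89.9, -57.4]
force: [-0.3, 1.8, 0.7]
grip_width: 0.0007
```

```bash
python3 - <<'E'
from h import *
st((62,23,138))
E
```

```text
t 10.03 tcp [650.9   6.1 137. ] own [ 62.1  32.2 137. ] xaxis [ 0.    -0.001 -1.   ] turn 0.05 F [-0.3  1.8  0.7] Fown [0.2 1.8] grip 0.0007 q7 [ 24.1  25.9 -35.2  88.8  15.5  70.3   0.6]
shift mm [ 2.1 -9.   1. ]
```

Now close to the second ridge (about 30).

servo_tool(rows=[0.25,-1,0,0,1,0.5,-2,0,0,1,0.5,-2,0,0,1])

```text
time_s: 10.28
tool_pos: [0.6516, 0.0027, 0.1369]
tool_rot: [-87.5, 89.9, -73.3]
force: [1.2, 0.3, 0.2]
grip_width: 0.0008
```

servo_tool(rows=[0.25,-1,0,0,1,0.5,-2,0,0,1,0.5,-2,0,0,1])

```text
time_s: 10.53
tool_pos: [0.6518, 0.0017, 0.1369]
tool_rot: [-94.2, 90.0, -79.9]
force: [-0.2, -0.0, 0.1]
grip_width: 0.0006
```

```bash
python3 - <<'E'
from h import *
st((62,23,138))
p=read_camera("wrist");cv2.imwrite("pics/w5.png",p["frame"])
p=read_camera("scene");cv2.imwrite("pics/s5.png",cv2.resize(p["frame"][180:330,200:400],None,fx=4,fy=4,interpolation=cv2.INTER_CUBIC))
E
```

```text
t 10.53 tcp [651.8   1.7 136.9] own [ 61.9  27.8 136.9] xaxis [ 0.    -0.001 -1.   ] turn 0.09 F [-0.2 -0.   0.1] Fown [-0.2  0. ] grip 0.0006 q7 [ 24.3  26.  -35.1  88.7  15.5  70.3   0.9]
shift mm [ 1.3 -4.6  1.1]
```

View pics/s5.png

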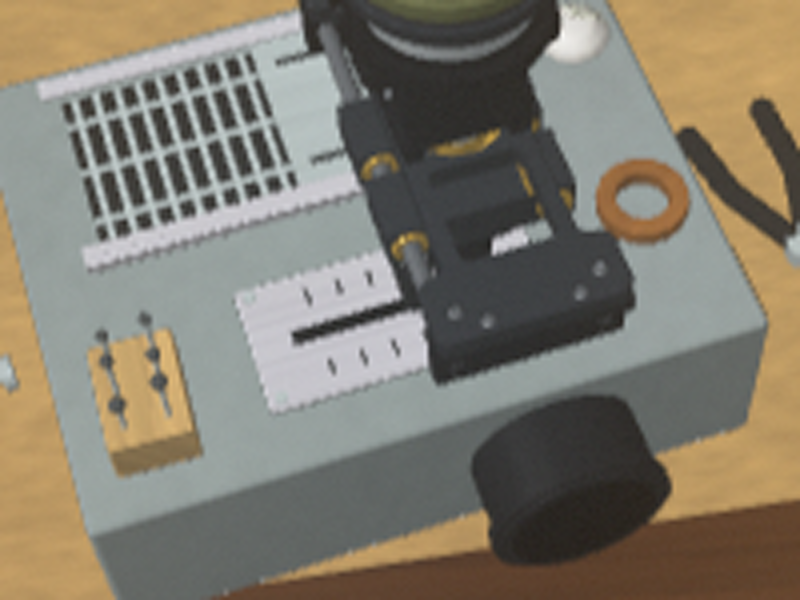

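The gripper hides the lever, which fits with the second seat: right of it only the 3rd, 4th and 5th tick pairs show. Contact should come near own y 23 and the third ridge near 16.

servo_tool(rows=[0.5,-2,0,0,1,1,-4,0,0,1,1,-4,0,0,1])

```text
time_s: 10.88
tool_pos: [0.6528, -0.0021, 0.1369]
tool_rot: [-93.5, 90.0, -79.2]
force: [-0.6, -0.9, 0.1]
grip_width: 0.0009
```

servo_tool(rows=[0.25,-1,0,0,1,0.5,-2,0,0,1,0.5,-2,0,0,1])

```text
time_s: 11.13
tool_pos: [0.6531, -0.0028, 0.137]
tool_rot: [92.4, 90.0, 106.7]
force: [-0.1, 0.9, 0.5]
grip_width: 0.0001
```

servo_tool(rows=[0.25,-1,0,0,1,0.5,-2,0,0,1,0.5,-2,0,0,1])

```text
time_s: 11.38
tool_pos: [0.6534, -0.004, 0.137]
tool_rot: [97.9, 89.9, 112.3]
force: [-1.2, 3.3, 1.9]
grip_width: 0.0009
```

```bash
python3 - <<'E'
from h import *
st((62,13,138))
E
```

```text
t 11.38 tcp [653.4  -4.  137. ] own [ 62.   21.9 137. ] xaxis [-0.001  0.001 -1.   ] turn -0.02 F [-1.2  3.3  1.9] Fown [-0.3  3.5] grip 0.0009 q7 [ 24.8  26.2 -35.   88.4  15.5  70.4   1.6]
shift mm [ 2.2 -8.6  1. ]
```

servo_tool(rows=[0.25,-1,0,0,1,0.5,-2,0,0,1,0.5,-2,0,0,1])

```text
time_s: 11.63
tool_pos: [0.6545, -0.0085, 0.137]
tool_rot: [-79.0, 89.9, -64.7]
force: [-0.7, 0.4, 0.7]
grip_width: 0.0006
```

servo_tool(rows=[0.25,-1,0,0,1,0.25,-1,0,0,1])

```text
time_s: 11.8
tool_pos: [0.6549, -0.0102, 0.137]
tool_rot: [-79.5, 89.9, -65.3]
force: [-0.7, -0.1, -0.2]
grip_width: 0.0002
```

```bash
python3 - <<'E'
from h import *
st((62,13,138))
E
```

```text
t 11.8 tcp [654.9 -10.2 137. ] own [ 62.   15.5 137. ] xaxis [ 0.001 -0.002 -1.   ] turn 0.12 F [-0.7 -0.1 -0.2] Fown [-0.7  0.1] grip 0.0002 q7 [ 25.   26.2 -34.8  88.2  15.6  70.4   1.9]
shift mm [ 0.6 -2.4  1. ]
```

The force has dropped to zero past the third ridge, so I stop pushing. Next: back away, lift, and look.

servo_tool(rows=[-1,4,0,0,1,-2.5,10,0,0,1,-5,19.5,0,0,1,-5,19.5,20,0,1,-5,19.5,45,0,1,-5,19.5,75,0,1,-5,19.5,105,0,1])

```text
time_s: 12.38
tool_pos: [0.6487, 0.0125, 0.2428]
tool_rot: [159.4, 89.9, 173.8]
force: [-0.1, -0.0, 0.5]
grip_width: 0.0003
```

servo_tool(rows=[-25,-30,10,0,1,-50,-60,20,0,1,-75,-90,30,0,1,-100,-120,30,0,1,-120,-155,30,0,1,-135,-190,30,0,1,-150,-225,30,0,1,-165,-260,30,0,1,-165,-260,30,0,1])

```text
time_s: 13.13
tool_pos: [0.4801, -0.2574, 0.2717]
tool_rot: [-130.8, 89.7, -117.2]
force: [-0.7, -0.6, 0.5]
grip_width: 0.0005
```

```bash
python3 - <<'E'
from h import *
np.set_printoptions(suppress=True,precision=4)
st()
im=[]
for n in("top","scene"):
    p=read_camera(n); c,a,e,rm=box_fit(p);print(n,c,a,rm)
    Q=own(pts(p)[0],c,a);q=Q[(Q[:,2]>.13)&(Q[:,2]<.152)]
    for nm,x0 in(("lip",-.055),("lever",.062)):
        L=q[(abs(q[:,0]-x0)<.03)&(q[:,1]>-.06)&(q[:,1]<.1)]
        if len(L): print(nm,len(L),np.median(L,0),L.min(0),L.max(0))
    cc=p["frame"][150:350,250:470] if n=="top" else p["frame"][150:350,180:400]
    im.append(cv2.resize(cc,(400,364),interpolation=cv2.INTER_CUBIC))
    for t in("bur_stand","shell_small","wood_ring"):
        for r in cut_out(t,p)[:1]: print(t,round(r["score"],2),np.round(r["extent"]),np.round(np.median(pts(p,r["pixels"])[0],0),3))
cv2.imwrite("pics/both6.png",np.hstack(im))
E
```

```text
t 13.13 tcp [ 480.1 -257.4  271.7] own [-168.6 -180.8  271.7] xaxis [-0.003 -0.005 -1.   ] turn 0.72 F [-0.7 -0.6  0.5] Fown [-0.9 -0.4] grip 0.0005 q7 [ 50.3   6.  -27.   94.1   3.1  80.5  36.5]
top [ 0.5968 -0.0393] 0.24998023224976876 0.0005029977172151551
lip 76 [-0.0561  0.0747  0.1424] [-0.0762  0.0715  0.1385] [-0.0324  0.0776  0.1447]
lever 83 [ 0.0604 -0.0064  0.1471] [ 0.0507 -0.013   0.1301] [ 0.0723 -0.0013  0.1514]
bur_stand 0.75 [393. 188.  29.  30.] [ 0.696 -0.127  0.135]
shell_small 0.73 [303. 291.  20.  18.] [0.511 0.069 0.119]
wood_ring 0.49 [291. 240.  23.  16.] [0.612 0.086 0.12 ]
scene [ 0.6005 -0.0417] 0.2509332426710303 0.0007203995267329798
lip 87 [-0.0531  0.0743  0.1418] [-0.0777  0.072   0.1301] [-0.0331  0.0781  0.1455]
lever 122 [ 0.0664 -0.0079  0.1468] [ 0.0493 -0.0127  0.1302] [ 0.0737 -0.0012  0.1518]
bur_stand 0.64 [236. 280.  28.  37.] [ 0.71  -0.131  0.136]
shell_small 0.58 [343. 189.  18.  14.] [0.52  0.065 0.119]
wood_ring 0.61 [361. 227.  21.  21.] [0.616 0.084 0.12 ]
```

View pics/both6.png

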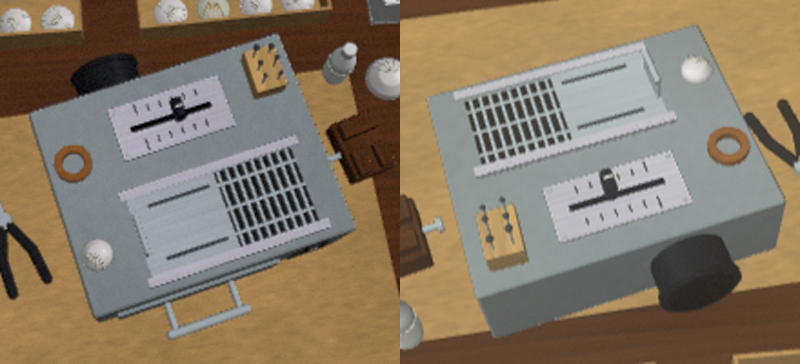

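Both pictures show the grille fully bared, with the lip at own y 74–75 mm (the stop is at 75). The lever grip spans −1 to −13, so its middle is at −7, the third click. Nothing loose has moved.

```bash
python3 -c "
from cell import *
print(sign_off())"
```

```text
the job is handed in; nothing more can be done
None
```

The dust box is ready for carving: the shutter is at its open stop and the speed lever sits in the third click. I handed the job in at about 13 s.

- **Shutter:** I pushed it by the lip with the closed fingertips at about 2 N, until the force rose to about 7 N with no further motion at the stop. Last measurement put the lip at own y 74–75 mm, where the stop is 75 mm.
- **Lever:** I then pushed it click by click from its left side at up to about 5 N and stopped once it jumped past the third ridge. The last pictures show the grip's middle at own y about −7 mm, which is the third click, in both cameras.
- **Loose things:** The bur stand, small shell and wooden ring were where they started. The bench items in view looked unmoved in the pictures, but I did not measure them.
- **Hand:** It was clear of everything, with only sensor noise on the force reading.

The two fixed cameras disagreed by 3–4 mm on the box's world position, so I averaged them. The travel figures come from each camera's own fit to the box, so the disagreement does not affect them. No check failed.

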